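Saddle the third sample bottle on the lying pair

TASK

The sample bottles are stored lying down, in a pyramid. Take the bottle that lies by itself in the grey rest and lay it lengthwise in the gap on top of the two bottles in the blue cradle, its ends level with theirs and its cap pointing the same way as theirs. Set it down gently instead of dropping it, leave the lower two lying in their seats, and do not shift the small beaker nearby.

Things in the scene. Friction and masses are not known exactly. Their poses are not given: they have to be found in the camera images.
- spare_bottle: The loose bottle to be stacked: clear plastic bottle, green-and-white label, white cap, 58 mm across, 128 mm long, about 0.2 kg; it lies on its side in the grey single rest, its axis 37 mm above the bench, cap roughly towards the robot. Origin at the centre of its bottom; +z runs along it to the cap. Straight from 16 to 82 mm, then tapering to the 27 mm cap; balances 54 mm from the bottom.
- spare_bottle_waist (a point): Point on the loose bottle's axis, 50 mm from its bottom, mid-way along the straight part; a good place to grip across the 58 mm. Axes as the bottle's.
- spare_bottle_cap (a point): Centre of the outer end of the loose bottle's cap, 128 mm from its bottom.
- lower_left: The left (+y) of the two bottles lying side by side in the cradle: clear plastic bottle, green-and-white label, white cap, 58 mm across, 128 mm long, about 0.2 kg; loose in its seat. Origin at the centre of its bottom; +z runs along it to the cap. Straight from 16 to 82 mm, then tapering to the 27 mm cap; balances 54 mm from the bottom.
- lower_left_waist (a point): Point on the left lower bottle's axis, 50 mm from its bottom.
- lower_right: The right (-y) of the two bottles lying in the cradle, alike. Origin at the centre of its bottom; +z runs along it to the cap. Straight from 16 to 82 mm, then tapering to the 27 mm cap; balances 54 mm from the bottom.
- lower_right_waist (a point): Point on the right lower bottle's axis, 50 mm from its bottom.
- cradle: Blue metal cradle fixed to the bench (left or right of the grey rest): plate 136 x 154 mm, 8 mm thick, with three 9 mm high ribs along it that make two seats, 62 mm apart, and a 24 mm high stop at its far end. Origin at the centre of its underside; its x axis runs along the seats, away from the robot (the caps point to its -x), y across them, z up. The two lower bottles' axes lie 37 mm above the bench, their tops 66 mm.
- rest: Grey metal single rest fixed to the bench beside the blue cradle: plate 136 x 92 mm, 8 mm thick, with a 9 mm high rib either side of its one seat and a 24 mm high stop at its far end. Origin at the centre of its underside, x along the seat, away from the robot. Beyond both the wall stands at x = 0.76; a screen, 0.40 high, stands at x = 0.34 from y = -0.18 to 0.38.
- saddle (a point): Point in the cradle's frame, 9.5 mm along x from the centre and 86 mm above the bench: where the waist point of the third bottle comes to be when it rests in the gap, 49 mm above the axes of the lower two. Axes as the cradle's.
- beaker: Small clear beaker, 52 mm across, 68 mm tall, standing nearer to the robot, origin at the centre of its underside; not to be disturbed.

How it is judged:
By the outcome, as a careful person would: the job done as asked, in the order asked, and still so for the second after the job is handed in, with the robot touching nothing.
It also fails if it takes over 40 s, if anything falls off the work surface, if the arm or the gripper's body presses on something with over 40 N, if the wrist force passes 120 N, or if a joint passes its speed limit or range.

ROBOT

A 7-joint arm with a two-finger parallel gripper is mounted at the origin on the work surface; the furniture and walls round the work are solid. World frame = base frame: x ahead of the robot, y to its left, z up, the work surface at z = 0. Lengths are in m, angles in rad, forces in N, time in s.
With the tool pointing down it reaches from about 0.425 to 0.925 m from the base axis. Payload 6.8 kg.
Tool frame: the origin (TCP) lies midway between the tips of the shut fingers; the grasp point (between the pads) lies 19 mm behind it; z points along the fingers, y is the line along which they close (so a half turn about z gives the same grasp; the last joint's range is limited). The gripper opens to 88 mm and grips with 3 to 60 N. Pads are 20 mm wide; open, the fingers measure 115 mm over their backs; the gripper's body (75 mm by 178 mm) begins 61 mm behind the grasp point.
Start: joints at [1.084, 0.477, 0.022, 1.555, -0.011, 1.109, -0.083], TCP at [0.25, -0.627, 0.2] pointing down, gripper open.
Joint ranges: [-2.96, 2.96], [-0.34, 2.1], [-1.41, 1.46], [0.24, 2.44], [-1.37, 4.51], [0.17, 1.92], [-2.96, 2.96]. Speed limits (rad/s): [2.39, 2.39, 3.14, 3.14, 3.14, 3.14, 3.14].

INTERFACE

Orientations are given as a rotation vector (axis times angle).
In Python, from plant import state, read_camera, sign_off gives the robot as it stands.
- The arm moves only by the tool step_arm, never from a script. Its arguments are lists of equal length, an entry for each row: "xyz": the shift along the tool's x, y, z in m, a list of three; "yaw": the turn about the tool's z in degrees; "grip": the finger opening in m, from 0 to 0.0878. A call has 1 to 10 rows; each row shifts and turns the commanded pose from where the row before left it, along the tool's axes as they then stand; what a row does not reach is not made up. A row lasts 1/10 s, in which the tool goes at most 50 mm and 8.59 degrees, less where a joint would pass 70% of its speed; a pose out of reach is approached as far as the arm can. A call is refused whole if a number of a shift passes 0.05 or a number of a turn 8.59, either way. A call with a gripper value outside its range is refused whole. The fingers move at their own pace and stop on an object; "grip_force" is the grip in N (left out, the last holds). Time passes only in rows, so rows that do not move let the fingers close. It gives the time, the measured TCP pose, the force, the opening and the grip force at its end, in the units of the state.
- state(): the state, without advancing time (a new reading comes with each control period).
- read_camera(name): name is "side" or "top"; returns a dict with "image" (480x640x3 uint8, blue, green, red), "range_z" (480x640 float32, m along the optical axis (not along the pixel's ray), 0 where there is no reading), "fov_y" (degrees; the focal length in pixels is half the picture's height over the tangent of half this angle, whatever the lens; pixels are square), "cx", "cy" (the principal point, pixels), "extrinsics" (4x4, takes a point from world to camera coordinates). Camera axes: x right, y up, looking along -z (the intrinsics and any distortion apply to the point x, -y, -z); pixel columns grow to the right and rows downward; lengths in m; the calibration is good to about 2 mm. A picture is of the moment at which its call begins.
- sign_off(): hands the job in; it is judged then, once.
The state is a dict: "time": time; "joints": joint angles; "dq": joint speeds; "effort": joint torques, N m; "tool_pos": TCP position; "ee_rot": TCP orientation; "force": force on the tool from outside, world axes, zero at the start; "ft_torque": the same for the moment, N m; "gripper_width": finger opening in m; "grasp_force": force on a finger pad.
Only numpy, scipy, OpenCV 4.12 (cv2) and the standard library are available. Lean on these libraries where they do the work, as an engineer would, in place of code of your own. Each camera call takes 0.05 s, during which the arm holds its last target. There are 200 camera calls.

## Working session

There is one attempt and no reset: what is moved stays moved. The work goes in short steps, Python scripts to look and compute and a tool call to move; the robot and the scene stay as the last step left them, time stands still between calls to the robot, and variables do not carry over. Pictures are saved under pics/ and viewed, at most 10 in all, crops included, and the job is handed in when it is done.

Besides the shell and the picture viewer there is one more tool, called after "Emit:" as a command line: name --pt "numbers of a row" for each row, then --argument value for the rest. step_arm: Moves the arm, as the interface text tells. Its arguments: {"type":"object","properties":{"xyz":{"type":"array","items":{"type":"array","items":{"type":"number"}}},"yaw":{"type":"array","items":{"type":"number"}},"grip":{"type":"array","items":{"type":"number"}},"grip_force":{"type":"number"}},"required":["xyz","yaw","grip"]}

```bash
mkdir -p pics
cat > h.py <<'E'
import numpy as np, cv2
from plant import state, read_camera, sign_off
def cloud(c):
    h,w=c["range_z"].shape; f=h/2/np.tan(np.radians(c["fov_y"])/2)
    v,u=np.mgrid[:h,:w]; d=c["range_z"]
    P=np.stack([(u-c["cx"])/f*d,-(v-c["cy"])/f*d,-d],-1)
    E=np.array(c["extrinsics"]); return (P-E[:3,3])@E[:3,:3]
E
python3 - <<'E'
from h import *
s=state(); print({k:np.round(v,3) for k,v in s.items()})
for n in("top","side"):
    c=read_camera(n); cv2.imwrite(f"pics/{n}0.png",c["image"]); print(n,[k for k in c],c["fov_y"],c["cx"],c["cy"],np.round(c["extrinsics"],3).tolist(),(c["range_z"]>0).mean())
    np.save(f"{n}0.npy",cloud(c).astype(np.float32));
E
```

```text
{'time': np.float64(0.0), 'joints': array([ 1.084,  0.478,  0.022,  1.556, -0.011,  1.109, -0.083]), 'dq': array([-0.   ,  0.001, -0.001,  0.001,  0.001, -0.001, -0.001]), 'effort': array([-1.0000e-03, -5.8286e+01,  1.5340e+00, -2.7260e+01, -5.4000e-02,
        1.7000e-02,  0.0000e+00]), 'tool_pos': array([ 0.249, -0.627,  0.199]), 'ee_rot': array([-3.084e+00, -5.910e-01,  1.000e-03]), 'force': array([ 0.23 , -0.46 , -1.404]), 'ft_torque': array([ 0.056,  0.006, -0.002]), 'grasp_force': np.float64(0.0), 'gripper_width': np.float64(0.088)}
top ['image', 'range_z', 'fov_y', 'cx', 'cy', 'extrinsics'] 57.831489639820504 318.97740860607274 239.12038091857636 [[0.001, -1.0, -0.029, -0.328], [0.984, -0.004, 0.176, -0.502], [-0.176, -0.029, 0.984, -0.868], [0.0, 0.0, 0.0, 1.0]] 0.9958919270833333
side ['image', 'range_z', 'fov_y', 'cx', 'cy', 'extrinsics'] 45.79024538997975 308.10414444530585 244.6910041733145 [[-0.984, -0.176, 0.0, 0.411], [0.081, -0.45, 0.889, -0.278], [-0.157, 0.875, 0.457, -0.51], [0.0, 0.0, 0.0, 1.0]] 0.9960221354166666
```

View pics/top0.png

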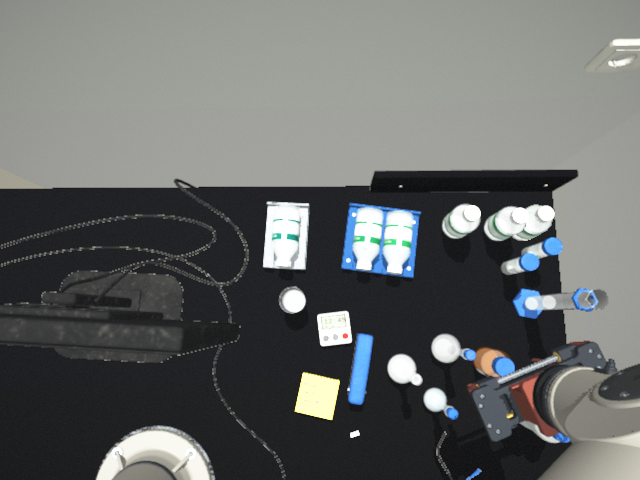

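View pics/side0.png

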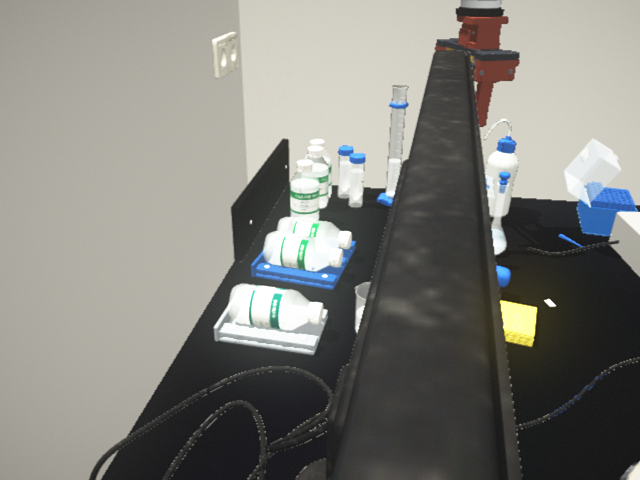

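The top view shows the rest with the spare bottle at about px (286,236), the cradle with two bottles at (382,240), and the beaker at (293,300). The screen is at the left, around row 325, and the gripper at (510,400). The side view confirms the caps point towards the robot.

Run:
```python
from h import *
img=cv2.imread("pics/top0.png"); P=np.load("top0.npy")
def box(u0,u1,v0,v1):
    m=np.zeros(img.shape[:2],bool); m[v0:v1,u0:u1]=1; return m
hsv=cv2.cvtColor(img,cv2.COLOR_BGR2HSV)
for n,m,h in(("cradle",box(338,425,198,282)&(hsv[...,0]>95)&(hsv[...,0]<130)&(hsv[...,1]>120)&(hsv[...,2]>60),0.008),("rest",box(255,315,196,275)&(hsv[...,2]>90),0.008)):
    z=P[...,2]; mm=m&(z>-0.005)&(z<0.013)   # plate-level points
    q=P[mm][:,:2].astype(np.float32); r=cv2.minAreaRect(q); print(n,mm.sum(),r)
    print(' box',cv2.boxPoints(r).round(4).tolist())
for n,b in(("spare",box(262,308,200,272)),("left",box(350,383,200,280)),("right",box(383,421,200,280))):
    p=P[b]; p=p[(p[:,2]>0.038)&(p[:,2]<0.1)]
    print(n,len(p),"zmax",np.percentile(p[:,2],98), "x",np.percentile(p[:,0],[0,1,99,100]).round(4),"y",np.percentile(p[:,1],[1,99]).round(4))
    # centre line: mid y per x slice on straight part
    xs=np.arange(p[:,0].min()+.01,p[:,0].max()-.005,.01)
    for x in xs:
        q=p[abs(p[:,0]-x)<.005]
        if len(q)>8:
            A=np.c_[2*q[:,1],2*q[:,2],np.ones(len(q))]; s=np.linalg.lstsq(A,(q[:,1:]**2).sum(1),rcond=None)[0]
            print("  %.3f mid %.4f circ %.4f %.4f r %.4f top %.4f"%(x,(q[:,1].min()+q[:,1].max())/2,s[0],s[1],np.sqrt(s[2]+s[0]**2+s[1]**2),q[:,2].max()))
p=P[box(275,312,284,318)]; p=p[p[:,2]>.02]; print("beaker",p.min(0),p.max(0))
p=P[box(345,425,285,480)]; 
for b in((380,425,345,395),(430,480,330,365),(415,465,380,425),(440,560,200,280),(340,375,330,410)):
    p=P[box(*b)]; p=p[p[:,2]>.02]; print(b,p.min(0).round(3),p.max(0).round(3))
```

```text
cradle 419 ((0.5073549151420593, -0.46221786737442017), (0.15986491739749908, 0.15133577585220337), 82.08795166015625)
 box [[0.4214000105857849, -0.531000018119812], [0.5713000297546387, -0.551800012588501], [0.5932999849319458, -0.3935000002384186], [0.44339999556541443, -0.3725999891757965]]
rest 280 ((0.5184844732284546, -0.2544114291667938), (0.09699658304452896, 0.15064483880996704), 87.22445678710938)
 box [[0.4408999979496002, -0.29919999837875366], [0.5914000272750854, -0.30649998784065247], [0.5960999727249146, -0.20960000157356262], [0.4456000030040741, -0.20229999721050262]]
spare 1467 zmax 0.06676046 x [0.4432 0.4449 0.5689 0.5707] y [-0.285  -0.2304]
  0.453 mid -0.2536 circ -0.2536 0.0406 r 0.0118 top 0.0567
  0.463 mid -0.2551 circ -0.2544 0.0389 r 0.0150 top 0.0570
  0.473 mid -0.2554 circ -0.2557 0.0410 r 0.0197 top 0.0642
  0.483 mid -0.2563 circ -0.2556 0.0389 r 0.0260 top 0.0678
  0.493 mid -0.2561 circ -0.2554 0.0384 r 0.0273 top 0.0691
  0.503 mid -0.2560 circ -0.2561 0.0380 r 0.0275 top 0.0689
  0.513 mid -0.2566 circ -0.2565 0.0378 r 0.0276 top 0.0685
  0.523
[... 1607 characters left out ...]
16 circ -0.4920 0.0372 r 0.0281 top 0.0678
  0.519 mid -0.4918 circ -0.4932 0.0378 r 0.0273 top 0.0677
  0.529 mid -0.4947 circ -0.4944 0.0377 r 0.0276 top 0.0685
  0.539 mid -0.4946 circ -0.4959 0.0376 r 0.0274 top 0.0673
  0.549 mid -0.4955 circ -0.4961 0.0384 r 0.0263 top 0.0675
beaker [ 0.342301   -0.35488677  0.0202006 ] [ 0.40030062 -0.25028598  0.93269545]
(380, 425, 345, 395) [ 0.212 -0.521  0.021] [ 0.342 -0.355  0.933]
(430, 480, 330, 365) [ 0.249 -0.652  0.02 ] [ 0.342 -0.355  0.933]
(415, 465, 380, 425) [ 0.159 -0.579  0.02 ] [ 0.342 -0.355  0.933]
(440, 560, 200, 280) [ 0.342 -0.785  0.02 ] [ 0.563 -0.355  0.933]
(340, 375, 330, 410) [ 0.175 -0.435  0.02 ] [ 0.342 -0.355  0.933]
```

Emit:
step_arm --pt "0 0 -0.04" --pt "0 0 -0.04" --pt "0 0 -0.04" --pt "0 0 -0.03" --pt "0 0 0" --yaw '[8, 8, 8.1, 0, 0]' --grip '[0.0878, 0.0878, 0.0878, 0.0878, 0.0878]'

```text
time: 0.6
tool_pos: [0.2504, -0.6289, 0.3551]
ee_rot: [3.134, -0.066, 0.006]
force: [0.3, -0.2, 0.3]
gripper_width: 0.0875
grasp_force: 0.0
```

Emit:
step_arm --pt "0.0256 -0.0382 0" --pt "0.0256 -0.0382 0" --pt "0.0256 -0.0382 0" --pt "0.0256 -0.0382 0" --pt "0.0256 -0.0382 0" --pt "0.0256 -0.0382 0" --pt "0.0256 -0.0382 0" --pt "0.0256 -0.0382 0" --pt "0 0 0" --pt "0 0 0" --yaw '[0, 0, 0, 0, 0, 0, 0, 0, 0, 0]' --grip '[0.0878, 0.0878, 0.0878, 0.0878, 0.0878, 0.0878, 0.0878, 0.0878, 0.0878, 0.0878]'

```text
time: 1.6
tool_pos: [0.4672, -0.3291, 0.3488]
ee_rot: [-3.14, 0.061, 0.003]
force: [-0.5, -1.3, -0.1]
gripper_width: 0.0878
grasp_force: 0.0
```

```bash
cat >> h.py <<'E'
from scipy.spatial.transform import Rotation as Ro
def go(target,axis_deg):
    "shift in tool axes (after the yaw) and yaw to put the TCP at target with tool x at axis_deg"
    s=state(); R=Ro.from_rotvec(s["ee_rot"]).as_matrix(); a=np.degrees(np.arctan2(R[1,0],R[0,0]))
    yaw=a-axis_deg; R2=R@Ro.from_rotvec([0,0,np.radians(yaw)]).as_matrix()
    print("t %.2f pos %s ang %.2f tilt %s"%(s["time"],np.round(s["tool_pos"],4),a,R[:2,2].round(4)),"joints",np.round(s["joints"],2),"F",np.round(s["force"],1),"w %.4f g %.1f"%(s["gripper_width"],s["grasp_force"]))
    print("shift",np.round(R2.T@(np.array(target)-s["tool_pos"]),4),"yaw",round(yaw,2))
E
python3 - <<'E'
from h import *
go([.521,-.257,.12],-2.5)
for n in("side","top"):
    cv2.imwrite(f"pics/{n}1.png",read_camera(n)["image"])
E
```

```text
t 1.60 pos [ 0.4672 -0.3291  0.3488] ang -2.22 tilt [-0.0018  0.0009] joints [ 0.56  0.21 -0.07  1.6   0.01  1.34 -1.12] F [-0.5 -1.3 -0.1] w 0.0878 g 0.0
shift [ 0.051  -0.0742  0.2288] yaw 0.28
```

View pics/side1.png

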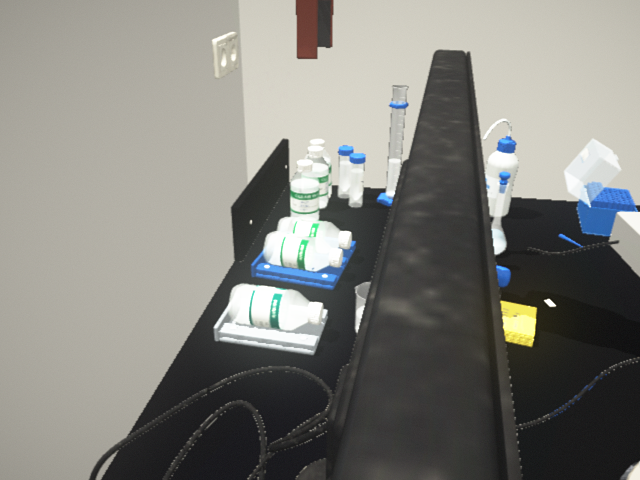

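The side view shows the finger at px (312,30), well above everything, with the arm clear of the screen. Next I move over the rest and descend partway.

Emit:
step_arm --pt "0.026 -0.037 0" --pt "0.025 -0.037 0" --pt "0 0 0.04" --pt "0 0 0.04" --pt "0 0 0.04" --pt "0 0 0.04" --pt "0 0 0.04" --pt "0 0 0.02" --pt "0 0 0" --pt "0 0 0" --yaw '[0.3, 0, 0, 0, 0, 0, 0, 0, 0, 0]' --grip '[0.0878, 0.0878, 0.0878, 0.0878, 0.0878, 0.0878, 0.0878, 0.0878, 0.0878, 0.0878]'

```text
time: 2.7
tool_pos: [0.5209, -0.2602, 0.1304]
ee_rot: [3.14, -0.077, -0.0]
force: [0.5, 0.4, 0.5]
gripper_width: 0.0879
grasp_force: 0.0
```

Run:
```python
from h import *
go([.521,-.257,.025],-2.5)
a=read_camera("side")["image"]; b=read_camera("top")["image"]
cv2.imwrite("pics/m2.png",np.hstack([cv2.resize(a[150:400,180:430],(400,400)),cv2.resize(b[150:350,220:420],(400,400))]))
```

```text
t 2.70 pos [ 0.5209 -0.2602  0.1304] ang -2.82 tilt [-0.0002 -0.0004] joints [ 0.45  0.41 -0.12  1.84  0.06  0.9  -1.32] F [0.5 0.4 0.5] w 0.0879 g 0.0
shift [-0.     -0.0032  0.1054] yaw -0.32
```

View pics/m2.png

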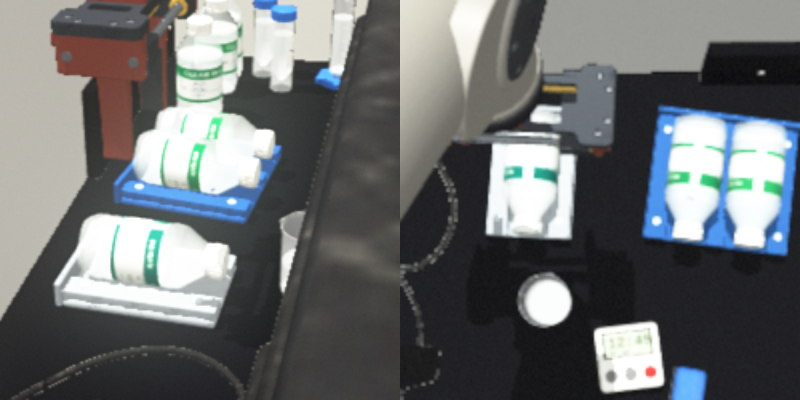

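Gripper (crop px ~(120,120) left, (585,110) right) is centred above the spare bottle; beaker and cradle are clear. Descending.

Emit:
step_arm --pt "0 -0.003 0.02" --pt "0 0 0.025" --pt "0 0 0.025" --pt "0 0 0.02" --pt "0 0 0.015" --pt "0 0 0" --pt "0 0 0" --yaw '[-0.3, 0, 0, 0, 0, 0, 0]' --grip '[0.0878, 0.0878, 0.0878, 0.0878, 0.0878, 0.0878, 0.0878]'

```text
time: 3.5
tool_pos: [0.5222, -0.2561, 0.026]
ee_rot: [3.14, -0.066, 0.002]
force: [0.0, 0.1, 0.2]
gripper_width: 0.0881
grasp_force: 0.0
```

Emit:
step_arm --pt "0 0 0" --pt "0 0 0" --pt "0 0 0" --pt "0 0 0" --pt "0 0 0" --pt "0 0 0" --pt "0 0 0" --pt "0 0 0" --yaw '[0, 0, 0, 0, 0, 0, 0, 0]' --grip '[0.075, 0.068, 0.063, 0.06, 0.057, 0.054, 0.052, 0.05]' --grip_force 15

```text
time: 4.3
tool_pos: [0.5215, -0.256, 0.0251]
ee_rot: [3.141, -0.066, 0.001]
force: [0.2, -1.2, 0.0]
gripper_width: 0.0515
grasp_force: 13.8
```

Run:
```python
from h import *
go([.521,-.257,.025],-2.5)
```

```text
t 4.30 pos [ 0.5215 -0.256   0.0251] ang -2.40 tilt [ 0.0003 -0.0004] joints [ 0.44  0.55 -0.11  1.91  0.09  0.69 -1.34] F [ 0.2 -1.2  0. ] w 0.0515 g 13.8
shift [-0.0005  0.001   0.0001] yaw 0.1
```

The opening (51.5 mm) is less than 58 mm, so I look before lifting.

Run:
```python
from h import *
a=read_camera("side"); b=read_camera("top")
P=cloud(a); img=a["image"]; 
cv2.imwrite("pics/m3.png",np.hstack([cv2.resize(img[150:400,180:430],(600,600))]))
hsv=cv2.cvtColor(img,cv2.COLOR_BGR2HSV)
m=((hsv[...,0]<10)|(hsv[...,0]>172))&(hsv[...,1]>120)&(hsv[...,2]>40)
p=P[m]; print(len(p),np.percentile(p[:,2],[0,1,5,50]).round(4),p.min(0).round(3),p.max(0).round(3))
```

```text
1956 [0.0506 0.1287 0.1341 0.1891] [ 0.348 -0.285  0.051] [0.557 0.394 0.48 ]
```

View pics/m3.png

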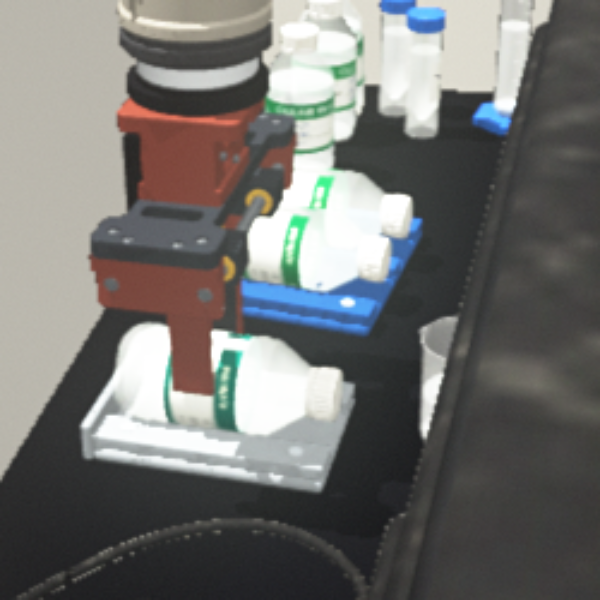

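The picture shows the finger down alongside the bottle, its tip at crop px (193,392), and the bottle still seated. I check the tip's height in 3D.

Run:
```python
from h import *
a=read_camera("side"); P=cloud(a); im=a["image"]
for v in range(296,324,2): print(v,im[v,260],P[v,260].round(4))
b=read_camera("top"); p=cloud(b)[200:272,262:308].reshape(-1,3); p=p[(p[:,2]>.038)&(p[:,2]<.075)]
for x in np.arange(.453,.51,.01):
    q=p[abs(p[:,0]-x)<.005]; A=np.c_[2*q[:,1:],np.ones(len(q))]; s=np.linalg.lstsq(A,(q[:,1:]**2).sum(1),rcond=None)[0]; print(x.round(3),s[:2].round(4),q[:,2].max().round(4))
print(p[:,0].min()); go([.521,-.257,.025],-2.5)
```

```text
296 [ 68  78 120] [ 0.5217 -0.22    0.0771]
298 [ 69  78 121] [ 0.5224 -0.2219  0.0727]
300 [ 71  81 123] [ 0.5221 -0.2205  0.0705]
302 [ 71  80 125] [ 0.5224 -0.2212  0.0669]
304 [ 70  80 124] [ 0.5222 -0.22    0.0646]
306 [ 72  80 124] [ 0.5229 -0.2221  0.0599]
308 [ 73  82 127] [ 0.5223 -0.2195  0.0586]
310 [ 72  83 132] [ 0.5229 -0.2211  0.0543]
312 [ 68  77 129] [ 0.5228 -0.2203  0.0515]
314 [212 225 227] [ 0.5255 -0.2292  0.0421]
316 [234 240 239] [ 0.5253 -0.2282  0.0395]
318 [228 236 235] [ 0.5253 -0.2276  0.0366]
320 [223 231 230] [ 0.5258 -0.2289  0.0324]
322 [212 226 223] [ 0.5256 -0.228   0.0297]
0.453 [-0.2503  0.0394] 0.055
0.463 [-0.2519  0.0413] 0.056
0.473 [-0.2526  0.0411] 0.0638
0.483 [-0.2528  0.039 ] 0.0673
0.493 [-0.2529  0.0388] 0.0689
0.503 [-0.2532  0.0385] 0.0685
0.44425264290153454
t 4.50 pos [ 0.5215 -0.256   0.0251] ang -2.40 tilt [ 0.0003 -0.0004] joints [ 0.44  0.55 -0.11  1.91  0.09  0.69 -1.34] F [ 0.4 -1.2  0.5] w 0.0513 g 13.8
shift [-0.0005  0.001   0.0001] yaw 0.1
```

The visible fingertip ends at z ≈ 0.050, about 25 mm behind the reported TCP at this opening. So the pads hold the bottle only 13 mm above its axis. I open, go 23 mm lower and re-grip.

Emit:
step_arm --pt "0 0 0" --pt "0 0 0" --pt "0 0 0" --pt "0 0 0" --pt "0 0.001 0.008" --pt "0 0 0.008" --pt "0 0 0.007" --pt "0 0 0" --yaw '[0, 0, 0, 0, 0, 0, 0, 0]' --grip '[0.06, 0.07, 0.08, 0.0878, 0.0878, 0.0878, 0.0878, 0.0878]'

```text
time: 5.3
tool_pos: [0.5203, -0.2563, 0.0005]
ee_rot: [-3.14, 0.066, 0.004]
force: [0.6, -0.3, 0.5]
gripper_width: 0.0876
grasp_force: 0.0
```

Emit:
step_arm --pt "0 0 0" --pt "0 0 0" --pt "0 0 0" --pt "0 0 0" --pt "0 0 0" --pt "0 0 0" --pt "0 0 0" --pt "0 0 0" --yaw '[0, 0, 0, 0, 0, 0, 0, 0]' --grip '[0.075, 0.068, 0.063, 0.06, 0.057, 0.054, 0.052, 0.05]' --grip_force 15

```text
time: 6.1
tool_pos: [0.5216, -0.2575, 0.0024]
ee_rot: [3.14, -0.067, 0.001]
force: [0.3, -3.0, 3.4]
gripper_width: 0.0565
grasp_force: 15.0
```

```bash
cat >> h.py <<'E'
def axis(p):
    "circle fits in x slices -> axis line y(x), z"
    r=[]
    for x in np.arange(p[:,0].min()+.005,p[:,0].max(),.008):
        q=p[abs(p[:,0]-x)<.005]
        if len(q)<12: continue
        A=np.c_[2*q[:,1:],np.ones(len(q))]; s=np.linalg.lstsq(A,(q[:,1:]**2).sum(1),rcond=None)[0]
        r.append([x,s[0],s[1],np.sqrt(s[2]+s[0]**2+s[1]**2),q[:,2].max()])
    return np.round(r,4)
E
python3 - <<'E'
from h import *
go([.521,-.257,.1],-2.5)
a=read_camera("side"); P=cloud(a); im=a["image"]
for v in range(306,336,2): print(v,im[v,260],P[v,260].round(4))
b=read_camera("top"); p=cloud(b)[200:272,262:308].reshape(-1,3); p=p[(p[:,2]>.038)&(p[:,2]<.075)]
print(p[:,0].min()); print(axis(p[p[:,0]<.51]))
E
```

```text
t 6.10 pos [ 0.5216 -0.2575  0.0024] ang -2.43 tilt [ 0.0007 -0.0009] joints [ 0.43  0.58 -0.11  1.92  0.1   0.65 -1.35] F [ 0.3 -3.   3.4] w 0.0565 g 15.0
shift [-0.0005 -0.0004 -0.0976] yaw 0.07
306 [ 65  75 120] [ 0.5218 -0.2182  0.0626]
308 [ 67  76 121] [ 0.5223 -0.2195  0.0585]
310 [ 66  75 121] [ 0.5221 -0.2183  0.0562]
312 [ 69  78 122] [ 0.5226 -0.2198  0.0519]
314 [ 67  77 121] [ 0.5223 -0.218   0.0499]
316 [ 66  75 121] [ 0.5228 -0.2196  0.0456]
318 [ 68  74 121] [ 0.5232 -0.2205  0.0417]
320 [ 68  76 126] [ 0.5236 -0.2214  0.0378]
322 [ 69  78 128] [ 0.5238 -0.2216  0.0343]
324 [ 67  78 129] [ 0.524  -0.222   0.0308]
326 [ 66  76 128] [ 0.5237 -0.2204  0.0286]
328 [160 161 167] [ 0.5275 -0.2332  0.0158]
330 [224 224 216] [ 0.5262 -0.228   0.0163]
332 [199 199 192] [ 0.5255 -0.2251  0.0151]
334 [254 254 252] [ 0.5239 -0.2191  0.0162]
0.443420472301718
[[ 0.4484 -0.2518  0.0401  0.0125  0.0565]
 [ 0.4564 -0.2519  0.0394  0.0126  0.0551]
 [ 0.4644 -0.2533  0.0402  0.0145  0.0581]
 [ 0.4724 -0.2543  0.0407  0.0192  0.0651]
 [ 0.4804 -0.2539  0.0392  0.0248  0.0676]
 [ 0.4884 -0.254   0.0394  0.0265  0.0693]
 [ 0.4964 -0.2541  0.0393  0.0266  0.0692]
 [ 0.5044 -0.2542  0.0397  0.0261  0.0674]]
```

Grip is now at the equator (56.5 mm wide, tip at z ≈ 0.027). Lifting.

Emit:
step_arm --pt "0 0 0" --pt "0 0 -0.005" --pt "0 0 -0.01" --pt "0 0 -0.02" --pt "0 0 -0.03" --pt "0 0 -0.03" --pt "0 0 -0.03" --pt "0 0 -0.02" --pt "0 0 0" --yaw '[0, 0, 0, 0, 0, 0, 0, 0, 0]' --grip '[0.05, 0.05, 0.05, 0.05, 0.05, 0.05, 0.05, 0.05, 0.05]' --grip_force 20

```text
time: 7.1
tool_pos: [0.5232, -0.2565, 0.1502]
ee_rot: [3.14, -0.064, 0.008]
force: [0.5, -0.7, -1.7]
gripper_width: 0.056
grasp_force: 20.0
```

Run:
```python
from h import *
go([.511,-.463,.15],-6)
```

```text
t 7.10 pos [ 0.5232 -0.2565  0.1502] ang -2.35 tilt [ 0.0049 -0.0013] joints [ 0.45  0.38 -0.13  1.83  0.06  0.93 -1.31] F [ 0.5 -0.7 -1.7] w 0.0560 g 20.0
shift [0.0095 0.2066 0.0004] yaw 3.65
```

Emit:
step_arm --pt "0 0 0" --pt "0.001 0.02 0" --pt "0.001 0.03 0" --pt "0.0015 0.04 0" --pt "0.002 0.04 0" --pt "0.002 0.04 0" --pt "0.002 0.026 0" --pt "0 0.01 0" --pt "0 0 0" --pt "0 0 0" --yaw '[3.7, 0, 0, 0, 0, 0, 0, 0, 0, 0]' --grip '[0.05, 0.05, 0.05, 0.05, 0.05, 0.05, 0.05, 0.05, 0.05, 0.05]'

```text
time: 8.1
tool_pos: [0.5093, -0.4602, 0.146]
ee_rot: [-3.135, 0.164, 0.002]
force: [-0.4, -0.2, -2.0]
gripper_width: 0.0567
grasp_force: 20.0
```

Run:
```python
from h import *
go([.511,-.463,.053],-6)
b=read_camera("top"); P=cloud(b); a=read_camera("side"); S=cloud(a)
cv2.imwrite("pics/m4.png",np.hstack([cv2.resize(a["image"][100:300,180:380],(400,400)),cv2.resize(b["image"][150:350,280:480],(400,400))]))
for n,C,im in(("top",P,b["image"]),("side",S,a["image"])):
    g=im.min(2)>60
    p=C[g]; p=p[(p[:,2]>.125)&(p[:,2]<.225)&(p[:,0]>.40)&(p[:,0]<.6)&(p[:,1]<-.40)&(p[:,1]>-.52)]
    print(n,len(p),p.min(0).round(4),p.max(0).round(4)); print(axis(p[p[:,0]<.502]) if n=="top" else "")
```

```text
t 8.10 pos [ 0.5093 -0.4602  0.146 ] ang -6.00 tilt [-0.0009  0.0024] joints [ 0.68  0.55 -0.05  1.57  0.03  1.03 -1.06] F [-0.4 -0.2 -2. ] w 0.0567 g 20.0
shift [0.0021 0.0028 0.093 ] yaw 0.0Traceback (most recent call last):
  File "<stdin>", line 8, in <module>
    return umr_minimum(a, axis, None, out, keepdims, initial, where)
ValueError: zero-size array to reduction operation minimum which has no identity
```

View pics/m4.png

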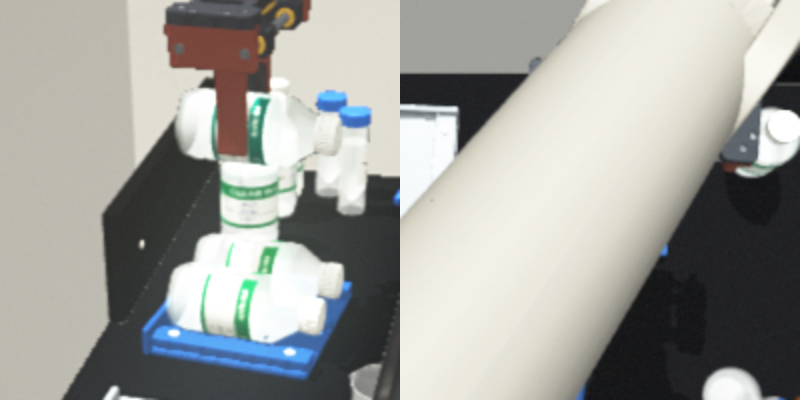

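The side crop shows the held bottle level at crop px (255,125), cap the same way as the lower two; the top view is blocked by the arm. I use the side camera for the relative alignment and check the standing bottle nearby.

Run:
```python
from h import *
P0=np.load("top0.npy")
q=P0[195:245,435:485].reshape(-1,3); q=q[q[:,2]>.03]; print("standing",np.percentile(q,[1,50,99],axis=0).round(3).tolist(), "upper",q[q[:,2]>.1].min(0).round(3),q[q[:,2]>.1].max(0).round(3))
a=read_camera("side"); S=cloud(a); im=a["image"].astype(int)
g=im.min(2)>90   # white/clear parts
u=np.degrees(6.0); ax=np.array([np.cos(np.radians(-6.)),np.sin(np.radians(-6.)),0]); la=np.array([-ax[1],ax[0],0])
def rep(n,zl,zh,yl,yh):
    p=S[g]; p=p[(p[:,2]>zl)&(p[:,2]<zh)&(p[:,0]>.38)&(p[:,0]<.62)&(p[:,1]>yl)&(p[:,1]<yh)]
    al=p@ax; t=p@la
    print(n,len(p),"along",np.percentile(al,[0,.5,99.5,100]).round(4),"z",np.percentile(p[:,2],[0,1,99,100]).round(4))
    a0=np.percentile(al,.5)
    for s in np.arange(a0+.004,a0+.128,.01):
        k=abs(al-s)<.005
        if k.sum()<10: continue
        # z extent + lateral/height circle fit
        A=np.c_[2*t[k],2*p[k,2],np.ones(k.sum())]; c=np.linalg.lstsq(A,t[k]**2+p[k,2]**2,rcond=None)[0]
        print("  %.3f lat %.4f z %.4f r %.4f  zext %.4f %.4f n %d"%(s,c[0],c[1],np.sqrt(c[2]+c[0]**2+c[1]**2),p[k,2].min(),p[k,2].max(),k.sum()))
rep("held",.135,.225,-.50,-.415); rep("left",.020,.075,-.455,-.39); rep("right",.04,.075,-.53,-.462)
go([.511,-.463,.053],-6)
```

```text
standing [[0.373, -0.64, 0.033], [0.527, -0.608, 0.098], [0.559, -0.4, 0.78]] upper [ 0.342 -0.639  0.1  ] [ 0.555 -0.355  0.933]
held 1969 along [0.4774 0.478  0.6041 0.6061] z [0.153  0.156  0.2096 0.2219]
  0.482 lat -0.4000 z 0.1810 r 0.0120  zext 0.1650 0.1951 n 162
  0.492 lat -0.4018 z 0.1803 r 0.0135  zext 0.1659 0.1952 n 118
  0.502 lat -0.4004 z 0.1811 r 0.0165  zext 0.1615 0.2024 n 184
  0.512 lat -0.4005 z 0.1810 r 0.0230  zext 0.1542 0.2086 n 250
  0.522 lat -0.4019 z 0.1803 r 0.0271  zext 0.1530 0.2090 n 230
  0.532 lat -0.4025 z 0.1803 r 0.0274  zext 0.1541 0.2087 n 154
  0.542 lat -0.4093 z 0.1877 r 0.0324  zext 0.1555 0.2219 n 146
  0.552 lat -0.4074 z 0.1790 r 0.0309  zext 0.1535 0.2085 n 43
  0.562 lat -0.3973 z 0.1934 r 0.0362  zext 0.1543 0.2155 n 31
  0.572 lat -0.4029 z 0.1802 r 0.0273  zext 0.1569 0.2069 n 95
  0.582 lat -0.4026 z 0.1805 r 0.0272  zext 0.1548 0.2090 n 207
  0.592 lat -0.4034 z 0.1804 r 0.0276  zext 0.1541 0.2095 n 216
  0.602 lat -0.4031 z 0.1805 r 0.0259  zext 0.1557 0.2083 n 133
left 2167 along [0.4795 0.4797 0.6072 0.62  ] z [0.02   0.0214 
[... 1237 characters left out ...]
n 99
  0.533 lat -0.4334 z 0.0415 r 0.0228  zext 0.0481 0.0654 n 77
  0.543 lat -0.4336 z 0.0422 r 0.0221  zext 0.0482 0.0647 n 69
  0.553 lat -0.4339 z 0.0420 r 0.0220  zext 0.0476 0.0647 n 95
  0.563 lat -0.4338 z 0.0427 r 0.0209  zext 0.0483 0.0642 n 88
  0.573 lat -0.4332 z 0.0460 r 0.0182  zext 0.0469 0.0663 n 95
  0.583 lat -0.4343 z 0.0428 r 0.0210  zext 0.0481 0.0651 n 85
  0.593 lat -0.4335 z 0.0446 r 0.0189  zext 0.0477 0.0658 n 87
  0.603 lat -0.4325 z 0.0467 r 0.0153  zext 0.0481 0.0637 n 53
t 8.25 pos [ 0.5098 -0.4604  0.147 ] ang -5.95 tilt [0.0002 0.0012] joints [ 0.68  0.55 -0.05  1.57  0.03  1.03 -1.06] F [ 0.5  0.  -2.5] w 0.0566 g 20.0
shift [0.0014 0.0026 0.094 ] yaw 0.05
```

Alignment needed: +1.5 mm along, about +1.7 mm in tool y, and 95 mm down. Descending to just above contact.

Emit:
step_arm --pt "0.0015 0.0017 0" --pt "0 0 0.015" --pt "0 0 0.02" --pt "0 0 0.02" --pt "0 0 0.015" --pt "0 0 0.01" --pt "0 0 0.005" --pt "0 0 0.002" --pt "0 0 0" --pt "0 0 0" --yaw '[0.8, 0, 0, 0, 0, 0, 0, 0, 0, 0]' --grip '[0.05, 0.05, 0.05, 0.05, 0.05, 0.05, 0.05, 0.05, 0.05, 0.05]'

```text
time: 9.25
tool_pos: [0.5107, -0.4649, 0.0609]
ee_rot: [3.135, -0.189, 0.002]
force: [0.8, -1.3, -2.1]
gripper_width: 0.0564
grasp_force: 20.0
```

Run:
```python
from h import *
go([.5115,-.4625,.052],-6.8)
a=read_camera("side"); S=cloud(a); im=a["image"].astype(int)
cv2.imwrite("pics/m5.png",cv2.resize(a["image"][150:300,200:400],(800,600)))
g=im.min(2)>90
ax=np.array([np.cos(np.radians(-6.)),np.sin(np.radians(-6.)),0]); la=np.array([-ax[1],ax[0],0])
for n,zl,zh in(("held",.082,.125),("left",.022,.055)):
    p=S[g]; p=p[(p[:,2]>zl)&(p[:,2]<zh)&(p[:,0]>.38)&(p[:,0]<.62)&(p[:,1]>-.50)&(p[:,1]<-.39)]
    al=p@ax; t=p@la; a0=np.percentile(al,.5); print(n,a0.round(4),np.percentile(al,99.5).round(4))
    for s in (a0+.05,a0+.055,a0+.105,a0+.112):
        k=abs(al-s)<.005; A=np.c_[2*t[k],2*p[k,2],np.ones(k.sum())]; c=np.linalg.lstsq(A,t[k]**2+p[k,2]**2,rcond=None)[0]
        print("  %.3f lat %.4f z %.4f r %.4f zmax %.4f"%(s,c[0],c[1],np.sqrt(c[2]+c[0]**2+c[1]**2),p[k,2].max()))
```

```text
t 9.25 pos [ 0.5107 -0.4649  0.0609] ang -6.90 tilt [ 0.0012 -0.0009] joints [ 0.68  0.64 -0.05  1.62  0.04  0.88 -1.07] F [ 0.8 -1.3 -2.1] w 0.0564 g 20.0
shift [ 0.0005 -0.0025  0.0089] yaw -0.1
held 0.4793 0.6065
  0.529 lat -0.4062 z 0.0949 r 0.0272 zmax 0.1234
  0.534 lat -0.4066 z 0.0946 r 0.0271 zmax 0.1226
  0.584 lat -0.4068 z 0.0958 r 0.0259 zmax 0.1232
  0.591 lat -0.4073 z 0.0959 r 0.0260 zmax 0.1237
left 0.4788 0.618
  0.529 lat -0.3818 z 0.0336 r 0.0361 zmax 0.0548
  0.534 lat -0.3821 z 0.0344 r 0.0359 zmax 0.0547
  0.584 lat -0.3835 z 0.0355 r 0.0360 zmax 0.0550
  0.591 lat -0.3834 z 0.0359 r 0.0359 zmax 0.0550
```

View pics/m5.png

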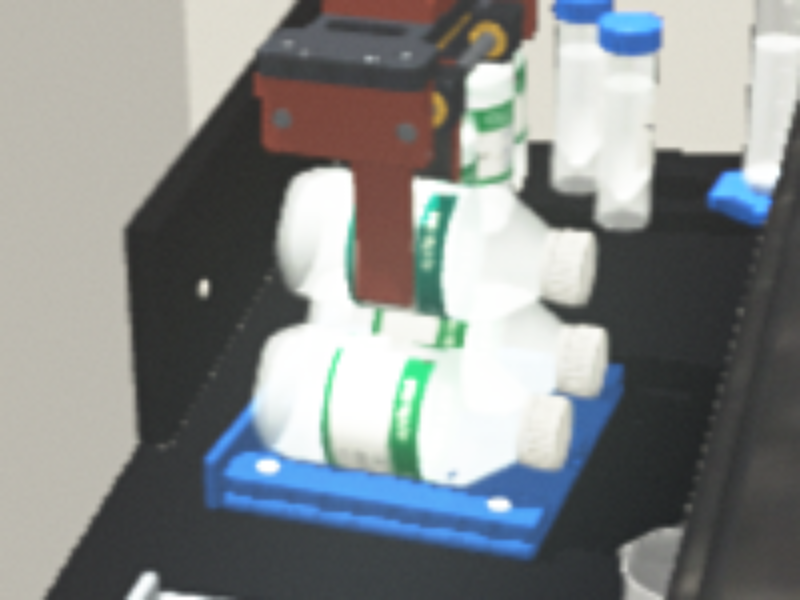

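The crop shows the bottle just above the pair (cap at px (570,265)), caps in line. It needs 2 mm back in tool y and about 9 mm down.

Emit:
step_arm --pt "0 -0.002 0.001" --pt "0 0 0.002" --pt "0 0 0.002" --pt "0 0 0.0015" --pt "0 0 0.001" --pt "0 0 0" --pt "0 0 0" --yaw '[0, 0, 0, 0, 0, 0, 0]' --grip '[0.05, 0.05, 0.05, 0.05, 0.05, 0.05, 0.05]'

```text
time: 10.0
tool_pos: [0.5105, -0.4625, 0.0525]
ee_rot: [3.136, -0.189, -0.0]
force: [0.5, -0.8, -1.6]
gripper_width: 0.0563
grasp_force: 20.0
```

Emit:
step_arm --pt "0 0 0.0007" --pt "0 0 0.0005" --pt "0 0 0" --yaw '[0, 0, 0]' --grip '[0.05, 0.05, 0.05]'

```text
time: 10.3
tool_pos: [0.5105, -0.4624, 0.0513]
ee_rot: [3.136, -0.189, -0.0]
force: [0.1, 0.2, -2.3]
gripper_width: 0.056
grasp_force: 20.0
```

Emit:
step_arm --pt "0 0 0.0007" --pt "0 0 0.0003" --pt "0 0 0" --yaw '[0, 0, 0]' --grip '[0.05, 0.05, 0.05]'

```text
time: 10.6
tool_pos: [0.5105, -0.4624, 0.0503]
ee_rot: [-3.136, 0.189, -0.0]
force: [-0.4, -0.2, -2.8]
gripper_width: 0.0563
grasp_force: 20.0
```

Emit:
step_arm --pt "0 0 0.0005" --pt "0 0 0" --pt "0 0 0" --yaw '[0, 0, 0]' --grip '[0.05, 0.05, 0.05]'

```text
time: 10.9
tool_pos: [0.5106, -0.4625, 0.0501]
ee_rot: [3.136, -0.189, 0.0]
force: [-0.4, 0.6, -0.6]
gripper_width: 0.0565
grasp_force: 20.0
```

Emit:
step_arm --pt "0 0 0.0005" --pt "0 0 0" --pt "0 0 0" --yaw '[0, 0, 0]' --grip '[0.05, 0.05, 0.05]'

```text
time: 11.2
tool_pos: [0.5108, -0.4624, 0.0499]
ee_rot: [3.136, -0.189, 0.001]
force: [-2.5, 2.2, 5.0]
gripper_width: 0.0563
grasp_force: 20.0
```

Emit:
step_arm --pt "0 0 0.0005" --pt "0 0 0" --pt "0 0 0" --yaw '[0, 0, 0]' --grip '[0.05, 0.05, 0.05]'

```text
time: 11.5
tool_pos: [0.5107, -0.4625, 0.0498]
ee_rot: [3.136, -0.189, 0.001]
force: [-3.1, 3.3, 8.7]
gripper_width: 0.0563
grasp_force: 20.0
```

```bash
cat > chk.py <<'E'
from h import *
go([.5105,-.4625,.2],-6.8)
a=read_camera("side"); S=cloud(a); im=a["image"].astype(int)
g=im.min(2)>90
ax=np.array([np.cos(np.radians(-6.)),np.sin(np.radians(-6.)),0]); la=np.array([-ax[1],ax[0],0])
for n,zl,zh,yl,yh in(("held",.075,.12,-.5,-.4),("left",.02,.07,-.447,-.39),("right",.04,.07,-.53,-.462)):
    p=S[g]; p=p[(p[:,2]>zl)&(p[:,2]<zh)&(p[:,0]>.38)&(p[:,0]<.585)&(p[:,1]>yl)&(p[:,1]<yh)]
    al=p@ax; t=p@la; a0=np.percentile(al,.5); print(n,a0.round(4),np.percentile(al,99.5).round(4))
    for s in (a0+.05,a0+.055,a0+.105,a0+.112):
        k=abs(al-s)<.005; A=np.c_[2*t[k],2*p[k,2],np.ones(k.sum())]; c=np.linalg.lstsq(A,t[k]**2+p[k,2]**2,rcond=None)[0]
        print("  %.3f lat %.4f z %.4f r %.4f zmax %.4f"%(s,c[0],c[1],np.sqrt(c[2]+c[0]**2+c[1]**2),p[k,2].max()))
E
python3 chk.py
```

```text
t 11.50 pos [ 0.5107 -0.4625  0.0498] ang -6.90 tilt [ 0.0005 -0.0002] joints [ 0.68  0.65 -0.05  1.63  0.04  0.86 -1.08] F [-3.1  3.3  8.7] w 0.0563 g 20.0
shift [-2.000e-04  1.000e-04 -1.502e-01] yaw -0.1
held 0.4791 0.6063
  0.529 lat -0.4033 z 0.0846 r 0.0261 zmax 0.1121
  0.534 lat -0.4029 z 0.0854 r 0.0252 zmax 0.1119
  0.584 lat -0.4043 z 0.0852 r 0.0256 zmax 0.1125
  0.591 lat -0.4048 z 0.0852 r 0.0261 zmax 0.1128
left 0.4798 0.6069
  0.530 lat -0.3746 z 0.0357 r 0.0292 zmax 0.0699
  0.535 lat -0.3744 z 0.0361 r 0.0285 zmax 0.0699
  0.585 lat -0.3760 z 0.0362 r 0.0290 zmax 0.0696
  0.592 lat -0.3758 z 0.0365 r 0.0288 zmax 0.0700
right 0.4784 0.5659
  0.528 lat -0.0893 z 0.1044 r 0.3270 zmax 0.0481
  0.533 lat -0.0830 z 0.0100 r 0.3290 zmax 0.0494Traceback (most recent call last):
  File "chk.py", line 11, in <module>
    print("  %.3f lat %.4f z %.4f r %.4f zmax %.4f"%(s,c[0],c[1],np.sqrt(c[2]+c[0]**2+c[1]**2),p[k,2].max()))
                                                                                               ~~~~~~~~~~^^
    return umr_maximum(a, axis, None, out, keepdims, initial, where)
ValueError: zero-size array to reduction operation maximum which has no identity
```

Contact at the right height and ends within 1 mm. I relieve the press slightly and open slowly.

Emit:
step_arm --pt "-0.0002 -0.0004 -0.0005" --pt "0 0 0" --pt "0 0 0" --yaw '[0, 0, 0]' --grip '[0.05, 0.05, 0.05]' --grip_force 8

```text
time: 11.85
tool_pos: [0.5106, -0.4622, 0.0498]
ee_rot: [3.135, -0.189, 0.001]
force: [-0.3, 1.5, 5.5]
gripper_width: 0.0563
grasp_force: 8.0
```

Emit:
step_arm --pt "0 0 0" --pt "0 0 0" --pt "0 0 0" --pt "0 0 0" --pt "0 0 0" --pt "0 0 0" --pt "0 0 0" --pt "0 0 0" --pt "0 0 0" --yaw '[0, 0, 0, 0, 0, 0, 0, 0, 0]' --grip '[0.057, 0.058, 0.059, 0.06, 0.063, 0.067, 0.072, 0.077, 0.08]'

```text
time: 12.75
tool_pos: [0.5104, -0.462, 0.0494]
ee_rot: [3.136, -0.189, 0.0]
force: [0.1, -0.2, -0.3]
gripper_width: 0.0794
grasp_force: 0.0
```

```bash
python3 chk.py 2>/dev/null
```

```text
t 12.75 pos [ 0.5104 -0.462   0.0494] ang -6.90 tilt [ 0. -0.] joints [ 0.68  0.65 -0.05  1.63  0.04  0.86 -1.08] F [ 0.1 -0.2 -0.3] w 0.0794 g 0.0
shift [ 0.0002  0.0005 -0.1506] yaw -0.1
held 0.4786 0.6055
  0.529 lat -0.4022 z 0.0841 r 0.0258 zmax 0.1116
  0.534 lat -0.4030 z 0.0839 r 0.0262 zmax 0.1117
  0.584 lat -0.4019 z 0.0869 r 0.0235 zmax 0.1144
  0.591 lat -0.4044 z 0.0859 r 0.0259 zmax 0.1144
left 0.4798 0.6069
  0.530 lat -0.3745 z 0.0357 r 0.0292 zmax 0.0700
  0.535 lat -0.3744 z 0.0356 r 0.0288 zmax 0.0700
  0.585 lat -0.3765 z 0.0360 r 0.0293 zmax 0.0696
  0.592 lat -0.3763 z 0.0364 r 0.0290 zmax 0.0696
right 0.4785 0.5213
```

Emit:
step_arm --pt "0 0 0" --pt "0 0 0" --pt "0 0 -0.005" --pt "0 0 -0.01" --pt "0 0 -0.02" --pt "0 0 -0.03" --pt "0 0 -0.04" --pt "0 0 -0.04" --pt "0 0 -0.04" --pt "0 0 0" --yaw '[0, 0, 0, 0, 0, 0, 0, 0, 0, 0]' --grip '[0.084, 0.0878, 0.0878, 0.0878, 0.0878, 0.0878, 0.0878, 0.0878, 0.0878, 0.0878]'

```text
time: 13.8
tool_pos: [0.5132, -0.4644, 0.2427]
ee_rot: [3.129, -0.189, 0.016]
force: [-0.0, -0.2, -0.0]
gripper_width: 0.0876
grasp_force: 0.0
```

```bash
python3 chk.py 2>/dev/null
python3 - <<'E'
from h import *
cv2.imwrite("pics/m6.png",cv2.resize(read_camera("side")["image"][170:370,200:400],(600,600)))
E
```

```text
t 13.80 pos [ 0.5132 -0.4644  0.2427] ang -6.91 tilt [ 0.0098 -0.0076] joints [ 0.68  0.47 -0.05  1.47  0.02  1.19 -1.06] F [-0.  -0.2 -0. ] w 0.0876 g 0.0
shift [-0.0034 -0.0018  0.0426] yaw -0.11
held 0.4786 0.6051
  0.529 lat -0.4018 z 0.0846 r 0.0254 zmax 0.1117
  0.534 lat -0.4033 z 0.0837 r 0.0264 zmax 0.1111
  0.584 lat -0.4046 z 0.0852 r 0.0261 zmax 0.1132
  0.591 lat -0.4048 z 0.0854 r 0.0262 zmax 0.1133
left 0.4798 0.6074
  0.530 lat -0.3743 z 0.0357 r 0.0288 zmax 0.0698
  0.535 lat -0.3745 z 0.0353 r 0.0288 zmax 0.0698
  0.585 lat -0.3760 z 0.0363 r 0.0289 zmax 0.0698
  0.592 lat -0.3767 z 0.0362 r 0.0292 zmax 0.0698
right 0.4786 0.5207
```

View pics/m6.png

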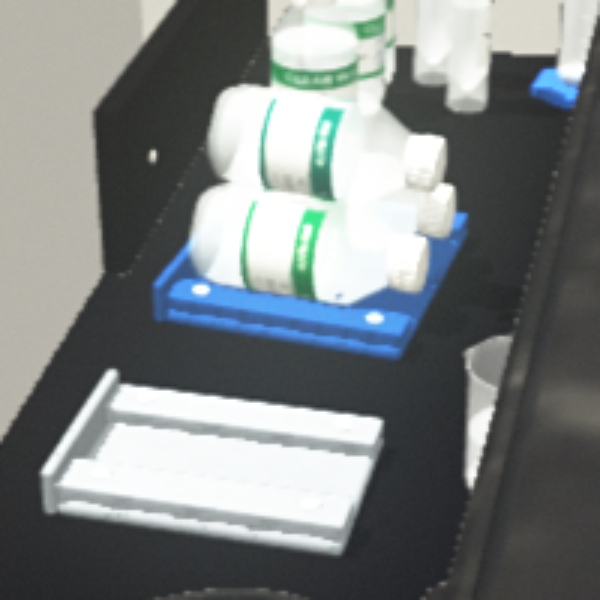

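The picture shows the bottle lying in the gap on the two lower ones (cap at px (425,160)), caps in line. The rest is empty, and the beaker at px (490,410) stands in place. I let the arm settle and hand in.

Emit:
step_arm --pt "0 0 0" --pt "0 0 0" --pt "0 0 0" --pt "0 0 0" --pt "0 0 0" --yaw '[0, 0, 0, 0, 0]' --grip '[0.0878, 0.0878, 0.0878, 0.0878, 0.0878]'

```text
time: 14.4
tool_pos: [0.5102, -0.4619, 0.2339]
ee_rot: [-3.135, 0.189, 0.001]
force: [0.1, 1.0, 0.2]
gripper_width: 0.0877
grasp_force: 0.0
```

```bash
python3 chk.py 2>/dev/null | head -8; python3 -c "
from plant import sign_off; print(sign_off())"
```

```text
t 14.40 pos [ 0.5102 -0.4619  0.2339] ang -6.90 tilt [-0.0006  0.0005] joints [ 0.68  0.48 -0.05  1.48  0.02  1.19 -1.06] F [0.1 1.  0.2] w 0.0877 g 0.0
shift [0.0004 0.0005 0.0339] yaw -0.1
held 0.4786 0.6052
  0.529 lat -0.4021 z 0.0840 r 0.0259 zmax 0.1116
  0.534 lat -0.4033 z 0.0835 r 0.0266 zmax 0.1114
  0.584 lat -0.4041 z 0.0854 r 0.0257 zmax 0.1125
  0.591 lat -0.4053 z 0.0852 r 0.0267 zmax 0.1130
left 0.4797 0.6067
the job is handed in; nothing more can be done
None
```

The spare bottle now lies in the gap on top of the two lower bottles, set down gently with its cap the same way and its ends within about 1.5 mm of theirs; the beaker and lower bottles look undisturbed, and I handed the job in at about 14.4 s (no verdict was shown).

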